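# Lock the test fixture with its crank key

## Task

Lift the crank key up off its hanger, put its bit into the lock collar of the blue test fixture and turn it while pressing lightly until the square bit drops fully home, then let go of it. Take the key again (its orange crank knob gives the leverage for the stiff lock) and wind it clockwise, seen from above, to the stop; leave it standing fully home in the lock, and let the other things on the bench stay where they are.

Things in the scene. Friction and masses are not known exactly. Their poses are not given: they have to be found in the camera images.
- crank_key: Loose crank key, 0.22 kg, hanging upright. Origin: centre of the bit's tip; z up the shaft, x along the arm to the knob. Heights from the tip, mm: square bit 0-22 (12 mm wide to 4, then 14 mm; flats face x and y, fits every quarter turn); shaft, 20 diameter, 22-62; flange, 42 diameter, 62-68; black round hub, 16 diameter, 68-106; flat arm, 14 wide, 68-74, out to x = 86.
- hub (a point): Centre of the top face of the key's round hub (the grip for carrying), 106 mm above the bit's tip, on the key's axis. Axes as the key's.
- knob (a point): Centre of the top face of the orange crank knob, an upright cylinder of 18 mm diameter fixed on the arm, 80 mm from the key's axis, from 74 to 106 mm above the bit's tip. Axes as the key's.
- hanger: Fixed stand, base 100 x 90 x 10 mm; origin under its centre, front to its -x, z up. A post at its back carries a fork of two prongs along x, 12 mm wide, 26 mm apart, tops at 88 mm, with 6 mm lips at both ends. The key's shaft hangs through the gap, its flange on the prongs between the lips; lifted straight up it is free once its tip is above 94 mm.
- fork (a point): Point midway between the prongs, at their top, 88 mm above the bench. Axes as the hanger's.
- fixture: Fixed blue steel box with a grey cover, 140 (x) x 160 (y) x 70 mm high; origin at the centre of its underside, z up. The lock is in the middle of the cover. A green dot on its +y side marks the open end of the lock's turn, a red dot, 2.0 rad clockwise from it, the locked end.
- collar (a point): Centre of the mouth of the steel lock collar, 80 mm above the bench, on the lock's axis. A funnel 32 mm wide narrows over 8 mm to a bore of 22 mm, leading 32 mm down to the lock's brass socket. A key with flats not matching stands on the socket, tip 40 mm above the bench, flange 22 mm above the collar; seated, tip at 20 mm, flange 2 mm above the collar.
- socket (a point): Floor centre of the square socket, 20 mm above the bench, where the seated key's tip rests. The socket is 15.6 mm square, 20 mm deep and turns with the lock, as does this frame: z up, x and y square to its flats, x along the yellow pointer that shows over the cover. The key drops in when its flats match within about 0.1 rad.
- lock (a joint): Turn of the lock in rad, growing clockwise seen from above: 0 with the pointer at the green dot, 2.0 at the stop by the red dot. Starts between 0 and 0.5. Stiff (about 1.1 N m throughout, that is 14 N at the knob) and stays where it is left; the round hub would slip in most grips. The key has about 0.1 rad of play in it either way.
- flux_tin: Bystander: round tin, 60 mm across, 21 mm high, origin under its centre.
- amber_tape: Bystander: amber tape roll lying flat, 56 mm across, 12 mm high, origin under its centre.
- multimeter: Bystander: black hand multimeter lying flat, 150 (x) x 68 x 43 mm, origin under its centre.
- side_cutters: Bystander: yellow side cutters lying flat, 48 x 91 (y) x 10 mm, origin under their centre.

How it is judged (in metres and radians):
On the way, in this order (a step that is already met when the one before it is completed fails the run):
1. the key stands fully home in the socket and the fingers have let go of it, before the lock is turned to its stop (z of crank_key in the frame of socket below 0.005 m and horizontal distance between crank_key and socket below 0.005 m and angle between crank_key's own z axis and vertical below 0.12 rad and value of joint lock below 1.2 rad and contact force between the fingers and crank_key below 0.1 N), for 0.2 s.
2. the lock is turned clockwise to its stop with the key home (z of crank_key in the frame of socket below 0.005 m and horizontal distance between crank_key and socket below 0.005 m and angle between crank_key's own z axis and vertical below 0.12 rad and value of joint lock above 1.88 rad), for 0.1 s.
At the end, for the whole second after the job is handed in: The lock is turned clockwise to its stop (more than 1.88 rad of 2.0) and the crank key stands at rest in it, fully home (tip within 5 mm of the socket's floor, within 5 mm of its axis, upright within 0.12 rad), released (all of step 2 and linear speed of crank_key below 0.02 m/s); the robot touches nothing.
It fails at once if the flux tin is moved more than 40 mm (distance of flux_tin from where it was at the start of the episode above 0.04 m).
It fails at once if the tape roll is moved more than 40 mm (distance of amber_tape from where it was at the start of the episode above 0.04 m).
It fails at once if the multimeter is moved more than 40 mm (distance of multimeter from where it was at the start of the episode above 0.04 m).
It fails at once if the side cutters is moved more than 40 mm (distance of side_cutters from where it was at the start of the episode above 0.04 m).
It also fails if it takes over 67 s, if anything falls off the work surface, if the arm or the gripper's body presses on something with over 40 N, if the wrist force passes 120 N, or if a joint passes its speed limit or range.

## Robot

A 6-joint arm with a two-finger parallel gripper is mounted at the origin on a cart in front of the work surface, level with it; the furniture and walls round the work are solid. World frame = base frame: x ahead of the robot, y to its left, z up, the work surface at z = 0. Lengths are in mm, angles in rad, forces in N, time in s.
With the tool pointing down it reaches from about 250 to 800 mm from the base axis. Payload 3.9 kg.
Tool frame: the origin (TCP) lies at the very end of the fingers, on their centre line; the grasp point (between the pads) lies 19 mm behind it (robot.tcp_to_grasp is the distance from the TCP to the grasp point, in mm); z points along the fingers, y is the line along which they close (so a half turn about z gives the same grasp; the last joint's range is limited). The gripper opens to 85 mm and grips with 20 to 120 N. Pads are 22 mm wide; open, the fingers measure 114 mm over their backs; the gripper's body (76 mm by 85 mm) begins 54 mm behind the grasp point. The pads swing forward as they close: fully open they stand 13 mm farther back than shut.
Start: joints at [1.345, 0.26, -0.138, 1.173, 0, 1.571], TCP at [117.536, 511.664, 231.304] pointing down, gripper open.
Joint ranges: [-2.78, 2.78], [-0.83, 1.72], [-1.28, 1.37], [-1.9, 2.12], [-1.57, 1.48], [-3.14, 3.14]. Speed limits (rad/s): [2.57, 2.57, 3.14, 3.14, 3.14, 3.14].

## Interface

Orientations are given as a unit quaternion [x, y, z, w].
In Python, from cell import robot gives the robot as it stands. Calls block until the motion is done:
- robot.movep(position, orientation): joint-space move of the TCP to a pose.
- robot.line_to(position, rotation=None, vel=150, until_force=None): straight line of the TCP; rotation=None keeps the orientation; vel is the mean speed in mm/s. With until_force (N) it stops when the force on the tool has changed by that much, and returns True; else False.
- robot.move_j(angles): joint-space move.
- robot.let_go() and robot.close_gripper(effort=None): open the fingers fully, or close them until they stop; effort is the grip in N (None keeps the last).
- robot.dwell(seconds).
- robot.solve_ik(position, orientation): joint angles nearest the present ones, or None.
- robot.get_image(name): name is "scene" or "top" or "wrist"; returns (picture, depth): 400x640x3 uint8, blue, green, red; 400x640 float32, mm along the optical axis (not along the pixel's ray), 0 where there is no reading.
- robot.camera_model(name): a dict with "fx", "fy", "cx", "cy" (pixels), "position" and "rotation" of the camera in the world. Camera axes: x right, y up, looking along -z (the intrinsics and any distortion apply to the point x, -y, -z); pixel columns grow to the right and rows downward; lengths in mm; the calibration is good to about 2 mm. A picture is of the moment at which its call begins: read the wrist's pose just before it. camera_model takes no time and is no camera call; for the wrist camera it gives the pose at the moment of the call.
A pose or a line that the arm cannot do raises robot.PlanningError and nothing moves.
- robot.close_job(): hands the job in; it is judged then, once.
Trained networks look in the newest picture that a camera, given by its name, has taken for a name from the list of things; names that differ only in an ending like _2 or _b are one class to them, and where a whole thing is asked for, a point or a joint stands for the part that bears it (a point fixed in the world has none). Each returns a list of dicts, best first, with "confidence" (0 to 1); they miss things now and then, are a little off and sometimes report something else, mostly with a low value. They report only what shows in the picture. A call takes as long as a camera call.
- robot.silhouettes(label, camera): "region" (400x640 bool, what is visible of it) and "rect" ([left, top, width, height] in pixels, round what is visible of it).
Readings, each from a call of its own:
- robot.current_time_s(): time.
- robot.current_joints(): joint angles.
- robot.current_qd(): joint speeds.
- robot.current_tau(): joint torques, N m.
- robot.current_position(): TCP position.
- robot.current_ee_rot(): TCP orientation.
- robot.current_contact_force(): force on the tool from outside, world axes, zero at the start.
- robot.current_torque(): the same for the moment, N m.
- robot.current_width(): finger opening in mm.
- robot.current_grasp_force(): force on a finger pad.
Only numpy, scipy, OpenCV 4.12 (cv2) and the standard library are available. Lean on these libraries where they do the work, as an engineer would, in place of code of your own. Each camera call takes 0.05 s, during which the arm holds its last target. There are 200 camera calls.

## Working session

There is one attempt and no reset: what is moved stays moved. The work goes in short steps, each a Python script; the robot and the scene stay as the last script left them, time stands still between calls to the robot, and variables do not carry over. Pictures are saved under pics/ and viewed, at most 10 in all, crops included, and the job is handed in when it is done.

```bash
ls; mkdir -p pics; python3 - <<'E'
from cell import robot
import cv2,numpy as np
for n in("scene","top"):
    im,d=robot.get_image(n); cv2.imwrite(f"pics/{n}0.png",im); np.save(f"{n}0.npy",d)
    print(n,robot.camera_model(n))
print(robot.current_ee_rot(),robot.current_time_s())
E
```

```text
pics
scene {'fx': 399.91561927829326, 'fy': 399.91561927829326, 'cx': 320.2023341880362, 'cy': 199.01101547305063, 'position': array([ -50.93230255, -692.5929482 ,  962.26444875]), 'rotation': array([ 0.36320418, -0.12256303, -0.31841021,  0.86699248])}
top {'fx': 438.3870746316921, 'fy': 438.3870746316921, 'cx': 318.5888051291358, 'cy': 196.95303330279881, 'position': array([ 427.62586961,  -15.54882458, 1395.89629858]), 'rotation': array([-0.01954181,  0.02274502,  0.71701624, -0.69641115])}
[ 1.12653650e-01  9.93633918e-01 -8.85316750e-04 -9.30298938e-05] 0.1
```

View pics/scene0.png

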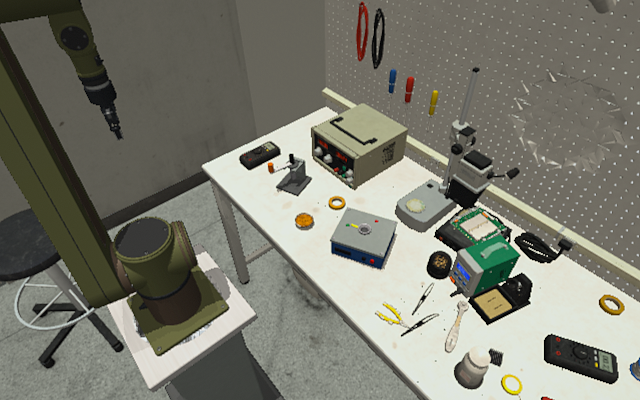

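View pics/top0.png

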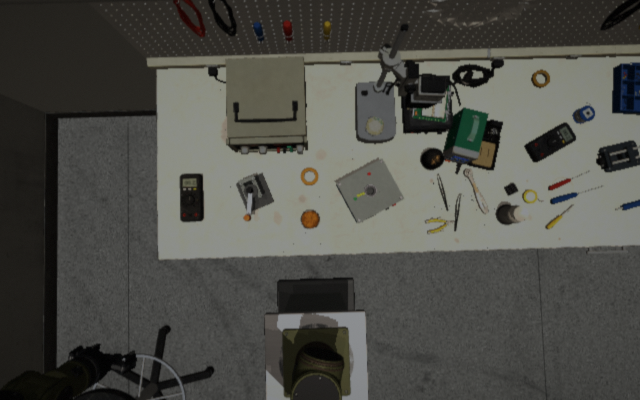

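The scene view shows the hanger and key at about (293,178) and the fixture at (363,235). In the top view the hanger is at (255,193), the knob at (248,217) and the collar near (370,191). I'll work out positions from the top view, then take closer wrist views.

```bash
cat > h.py <<'E'
from cell import robot
import cv2,numpy as np
from scipy.spatial.transform import Rotation as R
def ray(cm,u,v):
    d=np.array([(u-cm['cx'])/cm['fx'],-(v-cm['cy'])/cm['fy'],-1.0])
    return R.from_quat(cm['rotation']).apply(d)
def at_z(cm,u,v,z):
    r=ray(cm,u,v); p=np.array(cm['position']); return p+r*(z-p[2])/r[2]
def at_d(cm,u,v,dep): return np.array(cm['position'])+ray(cm,u,v)*dep
def cloud(cm,d):
    v,u=np.mgrid[0:400,0:640]
    c=np.stack([(u-cm['cx'])/cm['fx'],-(v-cm['cy'])/cm['fy'],-np.ones_like(u,float)],-1)*d[...,None]
    return R.from_quat(cm['rotation']).apply(c.reshape(-1,3)).reshape(400,640,3)+cm['position']
def down(yaw):  # tool y axis at angle yaw in world, z down
    y=np.array([np.cos(yaw),np.sin(yaw),0]); z=np.array([0,0,-1.]); x=np.cross(y,z)
    return R.from_matrix(np.stack([x,y,z],1)).as_quat()
E
python3 - <<'E'
from h import *
im=cv2.imread('pics/top0.png'); d=np.load('top0.npy'); cm=robot.camera_model('top')
P=cloud(cm,d)
for l in("crank_key","hanger","fixture","flux_tin","amber_tape","multimeter"):
    for o in robot.silhouettes(l,"top")[:2]:
        m=o['region']; q=P[m]; print(l,round(o['confidence'],2),o['rect'],np.median(q,0).round(),np.percentile(q,[2,98],axis=0).round().tolist())
a=cv2.resize(im[150:240,225:415],None,fx=4.2,fy=4.2,interpolation=cv2.INTER_CUBIC)
cv2.imwrite('pics/topc.png',cv2.convertScaleAbs(a,alpha=1.5))
E
```

```text
crank_key 0.57 [246.0, 181.7, 12.9, 33.7] [517. 183.  99.] [[447.0, 162.0, 56.0], [548.0, 203.0, 136.0]]
crank_key 0.54 [298.0, 209.9, 21.8, 19.6] [442.   7.  14.] [[414.0, -20.0, -2.0], [470.0, 35.0, 25.0]]
hanger 0.81 [242.0, 175.7, 30.3, 34.6] [534. 168.  13.] [[484.0, 128.0, 5.0], [583.0, 228.0, 96.0]]
fixture 0.63 [336.9, 155.1, 64.2, 66.2] [ 522. -177.   71.] [[443.0, -259.0, 63.0], [599.0, -92.0, 79.0]]
flux_tin 0.71 [302.5, 209.8, 16.4, 19.6] [442.   6.  15.] [[416.0, -22.0, 2.0], [469.0, 34.0, 26.0]]
amber_tape 0.48 [300.5, 169.1, 11.6, 16.6] [570.  13.  12.] [[456.0, -14.0, 5.0], [604.0, 28.0, 1093.0]]
multimeter 0.68 [177.8, 174.3, 25.1, 46.4] [520. 373.  35.] [[450.0, 344.0, 9.0], [592.0, 408.0, 45.0]]
```

View pics/topc.png

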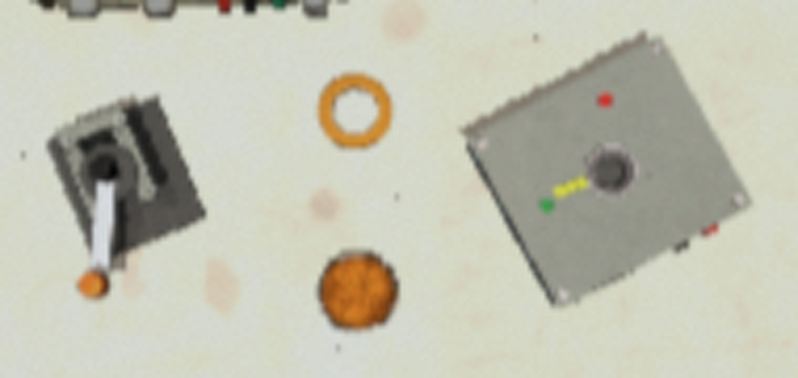

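Collar at about (370.5,190.7), hub at (249.3,188.8), knob at (247.1,217.6). The pointer sits close to the green dot. Next, wrist views from above both.

```bash
python3 - <<'E'
from h import *
cm=robot.camera_model('top')
hub=at_z(cm,249.3,188.8,132); kn=at_z(cm,247.1,217.6,132); col=at_z(cm,370.5,190.7,80)
pt=at_z(cm,225+557/4.2,150+191/4.2,72); g=at_z(cm,225+547/4.2,150+205/4.2,70); rd=at_z(cm,225+605/4.2,150+100/4.2,70)
an=lambda a,b:np.degrees(np.arctan2(*(b-a)[1::-1]))
print(hub,kn,np.linalg.norm(kn-hub),an(hub,kn),col,an(col,pt),an(col,g),an(col,rd))
print(robot.current_joints())
for nm,p in(("hub",hub),("col",col)):
    for y in(-4,176): print(nm,y,robot.solve_ik([p[0],p[1],320],down(np.radians(y))))
q=down(np.radians(176))
j=robot.solve_ik([hub[0]-40,hub[1],320],q); j2=robot.solve_ik([hub[0]-40,hub[1],320],down(np.radians(-4)))
tgt=q if abs(j[5])<abs(j2[5]) else down(np.radians(-4))
robot.movep([hub[0]-40,hub[1],320],tgt)
print(robot.camera_model('wrist'),robot.current_time_s())
w=robot.camera_model('wrist');im,d=robot.get_image('wrist');cv2.imwrite('pics/w1.png',im);np.savez('w1.npz',d=d,**w)
E
```

```text
[532.62835242 177.07260561 132.        ] [449.68487883 185.04594892 132.        ] 83.3258304203517 174.5090379821191 [ 520.64511363 -179.45572862   80.        ] 108.36773274327876 116.19055542757451 1.423106076082886
[ 1.34500060e+00  2.60126009e-01 -1.38276168e-01  1.17272653e+00
 -2.47714371e-05  1.57079395e+00]
hub -4 [0.32095587 0.30565934 0.1555005  1.42063748 0.         1.96156536]
hub 176 [ 0.32095587  0.30565934  0.1555005   1.42063748  0.         -1.18002729]
col -4 [-0.33192717  0.28613955  0.12771564  1.41237241  0.          1.30868233]
col 176 [-0.33192717  0.28613955  0.12771564  1.41237241  0.         -1.83291032]
{'fx': 306.42667102705434, 'fy': 306.42667102705434, 'cx': 317.04493794649824, 'cy': 200.17052581011598, 'position': array([485.51575234,  99.38469029, 462.4114169 ]), 'rotation': array([-0.00554025, -0.15511924,  0.98730421,  0.03373021])} 2.7167
```

View pics/w1.png

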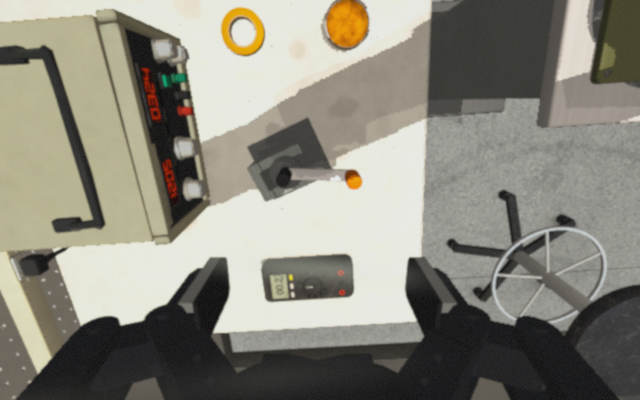

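The wrist view shows the hub top at (284,177) and the knob top at (354,180). I'll segment the knob for the numbers, then look at the collar.

```bash
python3 - <<'E'
from h import *
f=np.load('w1.npz'); w={k:f[k] for k in('fx','fy','cx','cy','position','rotation')}
im=cv2.imread('pics/w1.png'); P=cloud(w,f['d'])
sel=(np.abs(P[...,2]-132)<7); sel[:120]=0;sel[260:]=0;sel[:,:240]=0;sel[:,400:]=0
n,l,s,c=cv2.connectedComponentsWithStats(sel.astype(np.uint8))
for i in range(1,n):
    if s[i,4]>25: print(s[i],c[i],at_z(w,*c[i],132),np.median(P[l==i],0))
robot.movep([520,-130,270],robot.current_ee_rot())
w=robot.camera_model('wrist');im,d=robot.get_image('wrist');np.savez('w2.npz',d=d,im=im,**w)
cv2.imwrite('pics/w2.png',im); print(w['position'],robot.current_time_s())
E
```

```text
[276 173  15  15 171] [283.07602339 179.80701754] [528.91440229 179.34027103 132.        ] [528.88771536 179.29506665 131.79537934]
[347 174  16  16 203] [354.36453202 181.55172414] [450.09394439 186.72722362 132.        ] [450.2639584  186.99996323 131.74399046]
[ 513.39412427 -207.23034615  412.710365  ] 4.0083
```

View pics/w2.png

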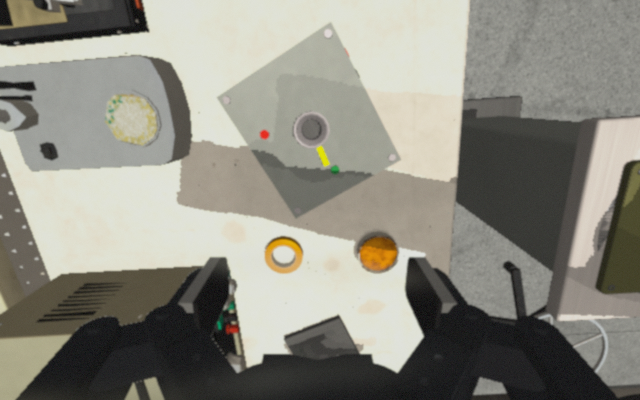

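Distance between hub and knob is 79.2 mm, which matches the given 80. The view shows the collar at about (311,129), the yellow pointer at (323,156), green at (335,170) and red at (264,134). I'll fit these.

```bash
python3 - <<'E'
from h import *
f=np.load('w2.npz'); w={k:f[k] for k in('fx','fy','cx','cy','position','rotation')}
im=f['im']; P=cloud(w,f['d'])
u,v=np.meshgrid(range(640),range(400)); near=np.hypot(u-311,v-129)<30
ring=near&(np.abs(P[...,2]-80)<3.5)&(np.hypot(u-311,v-129)<22)
pts=np.argwhere(ring)[:,::-1].astype(np.float32)
(c,r)=cv2.minEnclosingCircle(pts); print(len(pts),c,r,at_z(w,*c,80),pts.mean(0),at_z(w,*pts.mean(0),80))
q=np.array([at_z(w,*p,80)[:2] for p in pts]); print(q.min(0),q.max(0),(q.min(0)+q.max(0))/2)
hsv=cv2.cvtColor(im,cv2.COLOR_BGR2HSV)
def blob(lo,hi,z,rad):
    m=(hsv[...,0]>=lo)&(hsv[...,0]<=hi)&(hsv[...,1]>140)&(hsv[...,2]>80)&(np.hypot(u-311,v-129)<rad)
    pp=np.argwhere(m)[:,::-1]; print(len(pp),pp.mean(0),np.median(P[m][:,2]))
    return np.array([at_z(w,*x,z)[:2] for x in pp])
C=np.array(at_z(w,*c,80)[:2])
for n,lo,hi,z,rad in(("ptr",22,35,73,60),("g",50,85,70,60),("r",0,8,70,60)):
    b=blob(lo,hi,z,rad); m=b.mean(0); U=np.linalg.svd(b-m)[2][0]
    print(n,m,np.degrees(np.arctan2(*(m-C)[::-1])),'axis',np.degrees(np.arctan2(U[1],U[0])),np.linalg.norm(m-C))
# fixture top
t=(np.abs(P[...,2]-70)<4)&(u>210)&(u<410)&(v>15)&(v<225)
n,l,s,cc=cv2.connectedComponentsWithStats(t.astype(np.uint8)); i=1+np.argmax(s[1:,4])
qq=np.array([at_z(w,*x,70)[:2] for x in np.argwhere(l==i)[:,::-1]]).astype(np.float32); print(cv2.minAreaRect(qq))
E
```

```text
507 (311.5, 129.87142944335938) 18.463443756103516 [ 521.52133917 -178.7761294    80.        ] [311.55423 129.96252] [ 521.47073561 -178.6778316    80.        ]
[ 502.6956933  -197.22720927] [ 540.45948229 -159.39074008] [ 521.5775878  -178.30897468]
124 [322.51612903 155.64516129] 72.51901735087759
ptr [ 511.49106348 -149.33843037] 108.81546180234967 axis 109.0922991637077 31.099590907537884
33 [334.51515152 169.39393939] 70.73629403963895
g [ 498.8253978 -132.2630352] 116.00993977000445 axis 85.89167273009723 51.75493876874212
59 [264.01694915 134.23728814] 71.07087561707499
r [ 574.17851728 -176.73269906] 2.2223222019828075 axis -174.69589358373025 52.69681218243925
((521.612060546875, -178.388427734375), (139.9904327392578, 160.05181884765625), 26.654945373535156)
```

Everything agrees. The collar is at (521.5,-178.5) and its centre matches the fixture's. The pointer is at 108.9°, so the lock is at about 0.135 and the key arm should go to 198.9°. Now the grasp and lift.

```bash
cat >> h.py <<'E'
def knob_pos(z,guess,tag=None):
    "orange knob top centre in the wrist picture, plane z"
    w=robot.camera_model('wrist'); im,d=robot.get_image('wrist')
    if tag: cv2.imwrite(f'pics/{tag}.png',im)
    P=cloud(w,d); hsv=cv2.cvtColor(im,cv2.COLOR_BGR2HSV)
    m=(hsv[...,0]>4)&(hsv[...,0]<22)&(hsv[...,1]>120)&(np.abs(P[...,2]-z)<8)&(np.linalg.norm(P[...,:2]-guess,axis=-1)<60)
    n,l,s,c=cv2.connectedComponentsWithStats(m.astype(np.uint8))
    if n<2: return None
    i=1+np.argmax(s[1:,4]); return at_z(w,*c[i],z),s[i,4],np.median(P[l==i],0)
E
python3 - <<'E'
from h import *
hub=np.array([528.9,179.3]); q=down(np.radians(174.6))
robot.movep([*hub,190],q); robot.line_to([*hub,104],vel=80)
robot.close_gripper(60); print('w',robot.current_width(),robot.current_grasp_force())
print(robot.current_contact_force())
robot.line_to([*hub,200],vel=80)
print('w',robot.current_width(),robot.current_contact_force(),robot.current_position())
a=np.radians(174.6); print(knob_pos(228,hub+80*np.array([np.cos(a),np.sin(a)]),'w3'),robot.current_time_s())
E
```

```text
w 14.095618553594054 58.431358337402344
[ 1.46497531 -0.00604398  2.78819739]
w 14.025653820917515 [-0.64607647 -0.08979985 -2.55452181] [528.44130834 179.14755489 199.30768883]
(array([450.14600662, 184.19805153, 228.        ]), np.int32(1427), array([448.93491049, 185.45011808, 226.56061298])) 8.5
```

View pics/w3.png

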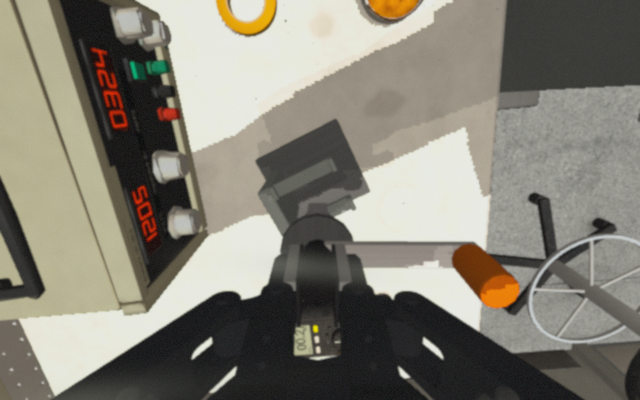

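The key is held: width 14, shaft hanging vertical, arm level with the knob at about (500,290). Now carry it to the lock and lower it until it touches.

```bash
python3 - <<'E'
from h import *
C=[521.5,-178.5]; q=down(np.radians(198.9))
robot.line_to([*C,200],rotation=q,vel=220)
w=robot.camera_model('wrist')
print(robot.current_position(),robot.current_time_s())
hit=robot.line_to([*C,128],vel=60,until_force=8)
print(hit,robot.current_position(),robot.current_contact_force())
if not hit:
    hit=robot.line_to([*C,99],vel=25,until_force=6)
    print(hit,robot.current_position(),robot.current_contact_force(),robot.current_torque())
print(robot.current_width(),robot.current_time_s())
E
```

```text
[ 521.40034664 -177.83404166  199.97972009] 10.275
False [ 521.78913632 -178.56379637  128.33035385] [ 1.46600546 -0.07590176 -1.75913134]
True [ 521.93068701 -178.78418448  127.73134819] [ 0.236921   -1.08391492  4.60525877] [-0.01566114  0.07037576  0.01476558]
13.723535783590748 11.9167
```

It stopped with the tip at about 50 mm, so the shaft's shoulder is resting on the mouth of the bore. I'm off sideways by a millimetre or so. I'll do a small offset search under light press, starting towards the side force (-x,-y).

```bash
python3 - <<'E'
from h import *
C=np.array([521.5,-178.5])
for dx,dy in[(0,0),(-1,-1),(-1.5,0),(0,-1.5),(-2,-2),(1,1),(-1.5,1.5),(1.5,-1.5),(1.5,0),(0,1.5)]:
    robot.line_to([C[0],C[1],129.5],vel=40) if (dx,dy)==(0,0) else robot.line_to([C[0]+dx,C[1]+dy,129.5],vel=40)
    f0=robot.current_contact_force()
    hit=robot.line_to([C[0]+dx,C[1]+dy,117],vel=20,until_force=6)
    p=robot.current_position(); print(dx,dy,hit,p.round(1) if hasattr(p,'round') else p,(np.array(f0)).round(1),np.array(robot.current_contact_force()).round(1),round(robot.current_time_s(),1))
    if p[2]<124: break
E
```

```text
0 0 True [ 521.9 -178.7  127.8] [ 0.4 -0.4 -1.3] [-1.  -0.9  2.6] 12.4
-1 -1 True [ 521.5 -179.7  127.9] [ 2.6 -0.  -0.6] [ 0.2 -0.6  2.8] 13.0
-1.5 0 True [ 521.3 -179.   128. ] [ 4.4 -1.7 -2.1] [ 0.5 -0.5  3. ] 13.5
0 -1.5 True [ 521.4 -179.9  127.9] [ 0.6  0.2 -0.3] [ 0.5 -0.6  4.9] 14.1
-2 -2 True [ 520.9 -180.2  128.1] [ 3.3  1.5 -1.2] [ 0.8 -0.   2.9] 14.6
1 1 True [ 522.2 -177.8  127.9] [-0.4 -1.6 -1.1] [ 1.  -0.1  3.6] 15.1
-1.5 1.5 True [ 521.1 -178.   128.1] [ 2.5 -1.8  0.9] [ 0.8 -1.1  2.5] 15.7
1.5 -1.5 False [ 523.1 -180.   117.1] [ 0.4  0.3 -2.4] [-0.4  0.2 -1.7] 16.7
```

The shaft entered the bore with TCP (523,-180). Carry on down to the socket.

```bash
python3 - <<'E'
from h import *
C=np.array([523.0,-180.0]); base=np.radians(198.9)
hit=robot.line_to([*C,98.5],vel=20,until_force=6); p=robot.current_position()
print(hit,p,robot.current_contact_force(),robot.current_torque(),robot.current_time_s())
E
```

```text
False [ 523.02347707 -179.96654662   98.5323051 ] [-0.69838272  0.23696897 -1.57311986] [0.05518039 0.03827878 0.01720225] 17.7667
```

No resistance all the way to the seated depth. I'll let go, back off and check the knob height (126 expected if home).

```bash
python3 - <<'E'
from h import *
C=np.array([523.0,-180.0])
robot.let_go(); robot.dwell(0.3)
robot.line_to([*C,200],vel=150)
w=robot.camera_model('wrist'); im,d=robot.get_image('wrist'); cv2.imwrite('pics/w4.png',im); P=cloud(w,d)
np.savez('w4.npz',P=P,**w)
m=(P[...,2]>112)&(P[...,2]<150)&(np.linalg.norm(P[...,:2]-C,axis=-1)<100)
n,l,s,c=cv2.connectedComponentsWithStats(m.astype(np.uint8))
for i in range(1,n):
    if s[i,4]>60: print(s[i],c[i].round(1),at_z(w,*c[i],126).round(1),np.median(P[l==i],0).round(1),np.percentile(P[l==i][:,2],95).round(1))
print(robot.current_time_s())
E
```

```text
[410 196  28  27 528] [423.6 209.3] [ 447.7 -207.6  126. ] [ 446.5 -207.   123.5] 124.8
[310 198  21  25 418] [319.9 210. ] [ 520.3 -181.7  126. ] [ 520.2 -181.5  125.6] 126.8
19.6333
```

View pics/w4.png

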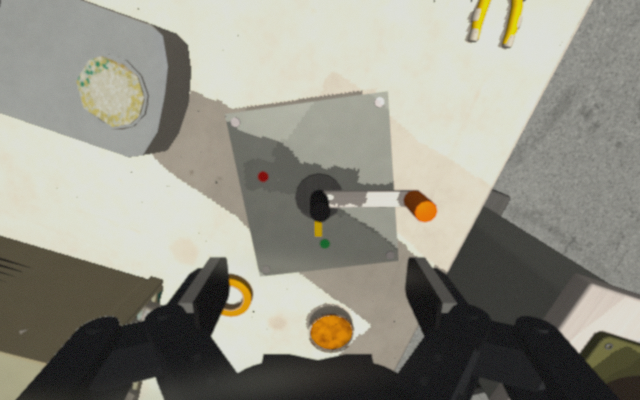

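Seated: hub and knob tops are at 125–127 mm, and the arm is at about 199.5°, square to the pointer. The tins are untouched. Now grip the knob across its path and wind clockwise about the lock axis.

```bash
cat >> h.py <<'E'
A=np.array([521.8,-179.2])
def pose(deg,z):
    a=np.radians(deg); return [*(A+80*np.array([np.cos(a),np.sin(a)])),z],down(a-np.pi/2)
E
python3 - <<'E'
from h import *
p,q=pose(199.5,180); robot.movep(p,q)
p,q=pose(199.5,99); print(robot.line_to(p,rotation=q,vel=80,until_force=15),robot.current_position())
robot.close_gripper(90); print('w',robot.current_width(),robot.current_grasp_force(),robot.current_contact_force())
for deg in np.arange(192,83,-7.5):
    p,q=pose(deg,99); robot.line_to(p,rotation=q,vel=60)
    x=np.array(robot.current_position()); v=x[:2]-A; F=np.array(robot.current_contact_force())
    ang=np.degrees(np.arctan2(v[1],v[0]))%360
    print(round(deg,1),ang.round(1),np.hypot(*v).round(1),x[2].round(1),F.round(1),round(robot.current_time_s(),1))
    if np.linalg.norm(F)>60: break
E
```

```text
False [ 446.85057484 -206.11206567   99.46333295]
w 15.059235533061482 87.7941620349884 [-1.06523694  0.28116996  2.39821618]
192.0 191.8 80.2 99.1 [-1.6  0.6  3.2] 23.1
184.5 185.2 80.0 99.3 [-2.  -3.5  3.6] 23.4
177.0 177.9 80.0 99.3 [-3.3 -5.3  5.5] 23.7
169.5 170.3 80.1 99.2 [-2.5 -4.3  4.5] 24.1
162.0 162.7 80.2 99.2 [-4.7 -4.9  5.9] 24.4
154.5 155.1 80.4 99.1 [-4.4 -4.4  7.3] 24.7
147.0 147.6 80.6 99.1 [-3.3 -2.4  5.8] 25.0
139.5 140.0 80.7 99.0 [-4.3 -2.4  7.4] 25.4
132.0 132.5 80.9 99.0 [-4.1 -1.6  7.4] 25.7
124.5 125.0 81.1 99.0 [-4.1 -0.6  7.2] 26.0
117.0 117.5 81.3 98.9 [-4.6  0.1  8.1] 26.3
109.5 110.0 81.5 99.0 [-4.   0.4  7.7] 26.7
102.0 102.5 81.7 99.0 [-3.2  1.2  8.3] 27.0
94.5 95.0 81.8 99.0 [-3.9  2.8  6.9] 27.3
87.0 87.5 82.0 99.1 [-3.6  3.8  7.1] 27.6
```

The key follows. I'll push on to the stop while watching the force.

```bash
python3 - <<'E'
from h import *
for deg in np.arange(85,67,-2.5):
    p,q=pose(deg,99); robot.line_to(p,rotation=q,vel=40)
    x=np.array(robot.current_position()); v=x[:2]-A; F=np.array(robot.current_contact_force())
    print(deg,np.degrees(np.arctan2(v[1],v[0])).round(1),F.round(1),np.array(robot.current_torque()).round(2),round(robot.current_time_s(),1))
    if abs(F[0])>35: break
robot.dwell(0.3)
w=robot.camera_model('wrist');im,d=robot.get_image('wrist');cv2.imwrite('pics/w5.png',im)
print(robot.current_width())
E
```

```text
85.0 85.8 [-3.5  3.8  7. ] [0.63 0.89 0.7 ] 27.9
82.5 83.3 [-3.8  3.9  8. ] [0.68 0.83 0.7 ] 28.1
80.0 80.8 [-3.4  4.2  8. ] [0.7  0.86 0.66] 28.4
77.5 78.3 [-3.2  4.2  7.6] [0.76 0.82 0.73] 28.6
75.0 75.8 [-2.3  4.1  7.5] [0.89 0.73 0.7 ] 28.9
72.5 73.3 [-2.3  5.6  7.3] [0.85 0.74 0.67] 29.1
70.0 71.0 [-3.   3.5  7.4] [0.97 0.75 0.67] 29.4
67.5 69.2 [-5.3  5.5  9.1] [1.17 1.08 0.89] 29.6
15.144520311469865
```

View pics/w5.png

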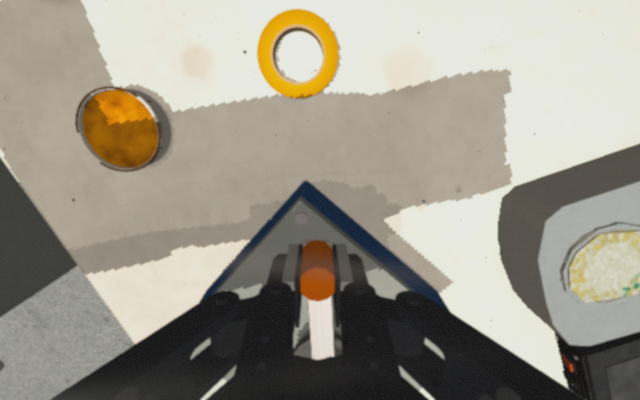

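The arm went further than I expected (about 69°, against roughly 86–92° at the stop). I'll let go, back up and check the heights and the pointer.

```bash
python3 - <<'E'
from h import *
robot.let_go()
p,q=pose(70,99); x=robot.current_position(); robot.line_to([x[0],x[1],200],vel=150)
robot.movep([500,-110,290],down(np.radians(-5.4)))
w=robot.camera_model('wrist'); im,d=robot.get_image('wrist'); P=cloud(w,d); np.savez('w6.npz',P=P,im=im,**w)
u,v=np.meshgrid(range(640),range(400))
m=(P[...,2]>112)&(P[...,2]<150)&(np.linalg.norm(P[...,:2]-A,axis=-1)<100)
n,l,s,c=cv2.connectedComponentsWithStats(m.astype(np.uint8))
for i in range(1,n):
    if s[i,4]>30: print(s[i],at_z(w,*c[i],126).round(1),np.median(P[l==i],0).round(1))
hsv=cv2.cvtColor(im,cv2.COLOR_BGR2HSV)
m=(hsv[...,0]>=22)&(hsv[...,0]<=35)&(hsv[...,1]>140)&(hsv[...,2]>80)&(np.linalg.norm(P[...,:2]-A,axis=-1)<50)
if m.any():
    b=P[m].mean(0); print('ptr',m.sum(),b,np.degrees(np.arctan2(b[1]-A[1],b[0]-A[0])))
cv2.imwrite('pics/w6.png',im); print(robot.current_time_s())
E
```

```text
[351 158  18  18 260] [543.2 -98.2 126. ] [543.4 -98.6 124.1]
[338 228  15  18 214] [ 523.3 -174.1  126. ] [ 523.3 -174.9  125.7]
ptr 89 [ 554.38965552 -177.17918786   72.67112949] 3.548241039676491
32.0417
```

View pics/w6.png

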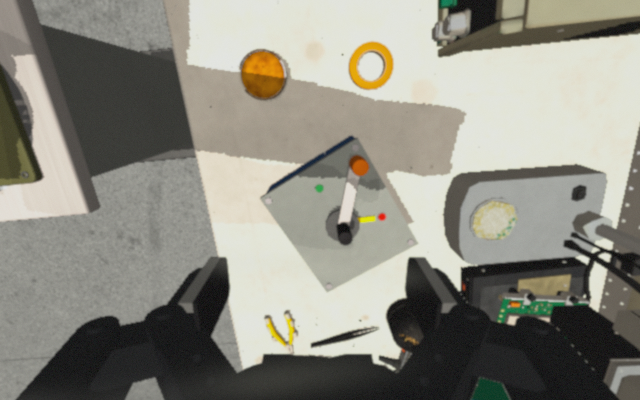

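The pointer is on the red dot: its angle of about 2.3° puts the lock at about 2.0. The hub top is at 125.7 mm. Before handing in I'll check flange height and tilt in the saved cloud, without moving the robot.

```bash
python3 - <<'E'
from h import *
f=np.load('w6.npz'); P=f['P'].reshape(-1,3); A=np.array([521.5,-178.5])
r=np.linalg.norm(P[:,:2]-A,axis=1)
s=(r<20)&(P[:,2]>80)&(P[:,2]<92); print('flange',s.sum(),np.percentile(P[s][:,2],[5,25,50,75,95]).round(1),P[s].mean(0).round(1))
a=np.radians(75); U=np.array([np.cos(a),np.sin(a)]); t=(P[:,:2]-A)@U; n=(P[:,:2]-A)@[-U[1],U[0]]
s=(t>22)&(t<66)&(abs(n)<8)&(P[:,2]>86); print('arm',s.sum(),np.median(P[s][:,2]),np.polyfit(t[s],P[s][:,2],1),'dir',np.polyfit(t[s],n[s],1))
for lo,hi,nm in((-12,12,'hub'),(70,92,'knob')):
    s=(t>lo)&(t<hi)&(abs(n)<16)&(P[:,2]>121); print(nm,s.sum(),P[s].mean(0).round(1),np.median(P[s][:,2]).round(1),((P[s].min(0)+P[s].max(0))/2).round(1))
E
```

```text
flange 401 [86.8 87.7 88.2 88.7 89.5] [ 518.8 -176.7   88.2]
arm 963 306.5071912294802 [   6.39427136 -126.99209749] dir [-0.06142938  1.0433957 ]
hub 166 [ 523.6 -176.2  125.8] 126.1 [ 523.8 -177.   124.4]
knob 7075 [ 541.7 -101.7  345.2] 355.1 [ 542.7 -103.   252.1]
```

Flange top is at 88.2 mm (88 when home), tilt is about 0.03 rad and the pointer is at the red dot. Handing in.

```bash
python3 -c "
from cell import robot
print(robot.close_job())"
```

```text
the job is handed in; nothing more can be done
None
```

The job is handed in (verdict not shown): by my last measurements the key stands home in the lock (flange top 88.2 mm, 88 when seated), wound clockwise to the red-dot stop (about 2.0 rad) and released, with no contact with the bystanders noticed, though I didn't re-measure them; the bit dropped in without needing to be turned, and the arm ended about 17° off square to the pointer, more than the stated play, which I couldn't explain.

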